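Switch the ball feeder to the other tray

TASK

The craft-ball feeder is set for one tray, and the next painter needs the balls in the other one. With a fingertip press down the raised end of the dark seesaw gate so that it rocks over onto its other side, and only then push the shutter's post aside, all the way, so that all three balls roll down the other chute into its tray. Do not touch the balls yourself, and leave the other things on the table where they are.

Things in the scene. Friction and masses are not known exactly. Their poses are not given: they have to be found in the camera images.
- feeder: Plywood ball feeder fixed to the table, 620 mm wide (y), 250 mm deep. Origin: on the table, under the middle of the seesaw gate; own x points away from the robot (at zero yaw), y left, z up. Balls leaving the lane land on the gate's middle and roll by themselves off its lower end, down a chute (y = 116 to 190 mm either way, under 125 mm high), into the tray on that side.
- lane_exit (a point): Lower end of the lane's floor, 159 mm above the table, 24 mm beyond the feeder's origin. The lane is a channel 46 mm wide over its walls; from here it rises at 12 degrees along the feeder's +x for 151 mm, to 191 mm above the table. Its walls stand 22 mm above its floor. The balls wait in it behind the shutter.
- tray_left (a point): Middle of the floor of the left (+y) catch tray, an open box 100 mm (x) by 105 mm (y) inside, side walls 92 mm above the table, outer wall 115 mm. The floor slopes gently outward.
- tray_right (a point): The same for the right (-y) catch tray.
- gate (a joint): Tilt of the seesaw gate, rad: a dark wooden trough 250 mm long (feeder y), 34 mm deep, on a pivot along the feeder's x, 125 mm above the table. +0.30: left (+y) end up, balls go to the right tray; -0.30: right end up, balls go to the left tray. It is top-heavy: it rests on one stop or the other and falls over by itself once past level; under 1 N on a paddle rocks it.
- paddle_left (a point): Middle of the top face of the gate's left (+y) paddle, a flat plate to press on, 36 mm (y) by 40 mm (x), on the robot's side of the trough: 45 mm nearer the robot than the trough's middle line, 110 mm left of the pivot. About 160 mm above the table when raised, 95 mm when lowered; below it is only the base board, 10 mm thick.
- paddle_right (a point): The same on the right (-y) paddle.
- weight_top (a point): Top of the steel weight (26 mm thick, 30 mm long) on a stem above the gate's middle, about 219 mm above the table. It swings about 28 mm to each side with the gate.
- shutter (a joint): How far the aluminium shutter is slid open, m: 0 closed (starts within 3 mm of it), 0.050 fully open at its stop. It slides towards the feeder's +y only, stays where it is left, and takes about 1.5 N. It is a plate 6 x 42 x 34 mm standing across the lane, 55 mm beyond the feeder's origin; the first ball rolls free at about 0.035.
- post_top (a point): Middle of the top of the round upright post on the shutter, 16 mm thick, 51 mm long, its top 252 mm above the table. It moves with the shutter. The plate it stands on ends 201 mm above the table; the tops of the waiting balls lie 200 to 213 mm above the table, so push on the part of the post above that.
- ball1_center (a point): Centre of a plain wooden craft ball, 30 mm across, about 12 g; number 1 from the shutter in the lane.
- ball2_center (a point): Centre of a plain wooden craft ball, 30 mm across, about 12 g; number 2 from the shutter in the lane.
- ball3_center (a point): Centre of a plain wooden craft ball, 30 mm across, about 12 g; number 3 from the shutter in the lane.
- paint_jar: Bystander: closed black paint jar, 42 mm across, 52 mm tall; origin at the middle of its underside.
- cup: Bystander: empty clear cup, 72 mm across the rim, 95 mm tall; origin at the middle of its underside.
- plate: Bystander: white palette plate, 140 mm across, 18 mm high; origin at the middle of its underside.
- brush: Bystander: paint brush lying flat, 200 mm long, handle to its own -x; origin near its middle, on the underside.
- purse: Bystander: dark red purse lying flat, 85 x 160 x 22 mm; origin at the middle of its underside.
- glue_stick: Bystander: white glue stick standing up, 28 mm across, 85 mm tall; origin at the middle of its underside.
- small_pot: Bystander: small white-capped paint pot, 34 mm across, 22 mm tall; origin at the middle of its underside.
- ball1: Ball 1 itself (its origin is not at its centre and turns as it rolls: use ball1_center).
- ball2: Ball 2 itself (its origin is not at its centre and turns as it rolls: use ball2_center).
- ball3: Ball 3 itself (its origin is not at its centre and turns as it rolls: use ball3_center).
Mind the look-alikes: they are no part of the job. Leave any green or turquoise look-alike of the ball3 alone. Leave any green or purple look-alike of the ball2 alone.

How it is judged:
By the outcome, as a careful person would: the job done as asked, in the order asked, and still so for the second after the job is handed in, with the robot touching nothing.
It also fails if it takes over 51 s, if anything falls off the work surface, if the arm or the gripper's body presses on something with over 40 N, if the wrist force passes 120 N, or if a joint passes its speed limit or range.

ROBOT

A 6-joint arm with a two-finger parallel gripper is mounted at the origin on the work surface. World frame = base frame: x ahead of the robot, y to its left, z up, the work surface at z = 0. Lengths are in m, angles in rad, forces in N, time in s.
With the tool pointing down it reaches from about 0.35 to 0.775 m from the base axis. Payload 5.5 kg.
Tool frame: the origin (TCP) lies at the very end of the fingers, on their centre line; the grasp point (between the pads) lies 19 mm behind it; x points along the fingers, y is the direction in which the jaws open and shut, and the axes are right-handed (so a half turn about x gives the same grasp; the last joint's range is limited). The gripper opens to 85 mm and grips with 20 to 120 N. Pads are 22 mm wide; open, the fingers measure 114 mm over their backs; the gripper's body (76 mm by 85 mm) begins 54 mm behind the grasp point. The pads swing forward as they close: fully open they stand 13 mm farther back than shut.
Start: joints at [1.144, 0.313, 0.046, 1.304, 0, 1.431], TCP at [0.163, 0.552, 0.231] pointing down, gripper open.
Joint ranges: [-2.76, 2.76], [-0.86, 1.69], [-1.03, 1.26], [-2.2, 2.34], [-1.47, 1.5], [-3.14, 3.14]. Speed limits (rad/s): [2.57, 2.57, 3.14, 3.14, 3.14, 3.14].

INTERFACE

Orientations are given as a unit quaternion [w, x, y, z].
In Python, from workcell import env gives the robot as it stands.
- The arm moves only by the tool drive_tool, never from a script. Its argument "plan" is a list that holds one entry, the list of rows, each a list of 7 numbers: the shift along the tool's x, y, z in cm, then the turn, a rotation vector about the tool's x, y, z in degrees, then the opening, from 0 (shut) to 1 (fully open). In form: [[[tx, ty, tz, wx, wy, wz, fingers], ...]]. A call has exactly 5 rows; each row shifts and turns the commanded pose from where the row before left it, along the tool's axes as they then stand; what a row does not reach is not made up. A row lasts 1/12 s, in which the tool goes at most 41.7 mm and 7.16 degrees, less where a joint would pass 70% of its speed; a pose out of reach is approached as far as the arm can. A call with a gripper value outside its range is refused whole. The fingers move at their own pace and stop on an object; "squeeze" is the grip in N (left out, the last holds). Time passes only in rows, so rows that do not move let the fingers close, or fill a call up. It gives the time, the measured TCP pose, the force and the opening at its end, in the units of the state.
- env.get_state(): the state, without advancing time (a new reading comes with each control period).
- env.read_camera(name): name is "scene" or "top" or "wrist"; returns the picture (384x512x3 uint8, red, green, blue); there is no depth.
- env.camera_model(name): a dict with "camera_matrix" (3x3 intrinsics, pixels), "camera_from_world" (4x4, takes a point from world to camera coordinates); the wrist camera has in their place "T_tool_cam" (4x4, takes a point from camera to tool coordinates, whose origin is the TCP and whose axes are the tool frame's). Camera axes: x right, y down, z forward; pixel columns grow to the right and rows downward; lengths in m; the calibration is good to about 2 mm. A picture is of the moment at which its call begins: read the wrist's pose just before it. camera_model takes no time and is no camera call.
- env.hand_in(): hands the job in, once; it reports no verdict.
The state is a dict: "clock": time; "joint_pos": joint angles; "qvel": joint speeds; "tau": joint torques, N m; "tcp_pos": TCP position; "orientation": TCP orientation; "wrist_force": force on the tool from outside, world axes, zero at the start; "ft_torque": the same for the moment, N m; "finger_gap": finger opening in m.
Only numpy, scipy, OpenCV 4.12 (cv2) and the standard library are available. Lean on these libraries where they do the work, as an engineer would, in place of code of your own. Each camera call takes 0.05 s, during which the arm holds its last target.

## Working session

There is one attempt and no reset: what is moved stays moved. The work goes in short steps, Python scripts to look and compute and a tool call to move; the robot and the scene stay as the last step left them, time stands still between calls to the robot, and variables do not carry over. Pictures are saved under pics/ and viewed, and the job is handed in when it is done.

Besides the shell and the picture viewer there is one more tool, called after ">>>" by a JSON object that holds its "op" and its "data", one argument or row to a line. drive_tool: Moves the arm, as the interface text tells. Its arguments: {"type":"object","properties":{"plan":{"type":"array","items":{"type":"array","items":{"type":"array","items":{"type":"number"}}}},"squeeze":{"type":"number"}},"required":["plan"]}

```bash
mkdir -p pics; ls; python3 - <<'E'
from workcell import env
import cv2,json
s=env.get_state();print(s)
for n in("scene","top","wrist"):
    im=env.read_camera(n);cv2.imwrite(f"pics/{n}0.png",im[:,:,::-1]);print(n,{k:v.tolist() if hasattr(v,'tolist') else v for k,v in env.camera_model(n).items()})
E
```

```text
pics
{'clock': 0.0, 'joint_pos': array([1.14436974e+00, 3.13992720e-01, 4.49595522e-02, 1.30357002e+00,
       1.58103766e-06, 1.43121206e+00]), 'qvel': array([-0.0005671 , -0.00022648,  0.00077028,  0.00042515,  0.00223002,
       -0.00057246]), 'tau': array([-9.32949806e-04, -4.80622566e+01,  2.98537123e+01,  1.93037849e-02,
       -3.23613631e-04, -1.09434328e-07]), 'tcp_pos': array([0.16247003, 0.55104015, 0.23040528]), 'orientation': array([ 0.69966757,  0.10045346,  0.70002541, -0.10167997]), 'wrist_force': array([-0.09166008, -0.45757064, -1.00572441]), 'ft_torque': array([ 0.04346148, -0.0045747 , -0.00309121]), 'finger_gap': 0.08524545609347779}
scene {'camera_matrix': [[422.02795181598356, 0.0, 254.00089486839468], [0.0, 422.02795181598356, 185.01518110503972], [0.0, 0.0, 1.0]], 'camera_from_world': [[0.5758063735645796, 0.8175304608184096, 0.009537599092356146, -0.36686540172139076], [0.6515875353979528, -0.45182003059491405, -0.609337626991172, -0.2566415183969829], [-0.49384279267437864, 0.3570750699604353, -0.7928535113981149, 1.3223885354526346], [0.0, 0.0, 0.0, 1.0]]}
[... 176 characters left out ...]
-0.99750623967508, -0.006304403093768427, -0.01261150532267867], [-0.9761117194709205, -0.06748322873743409, -0.20652342470212534, 0.6206514865787653], [0.20558296330340683, 0.020671614558453087, -0.9784213456128893, 1.1077199152661439], [0.0, 0.0, 0.0, 1.0]]}
wrist {'camera_matrix': [[275.4771587601288, 0.0, 257.3319585472518], [0.0, 275.4771587601288, 187.40896475034683], [0.0, 0.0, 1.0]], 'T_tool_cam': [[6.718683653133345e-05, -0.291522878464109, 0.9565638540201743, -0.14301545076207395], [0.9999998284224044, -0.0005370655304671002, -0.00023391403870091034, -0.0005655053105495522], [0.000581928767560011, 0.9565637056111925, 0.2915227923615806, -0.07523271066944469], [0.0, 0.0, 0.0, 1.0]]}
```

View pics/scene0.png

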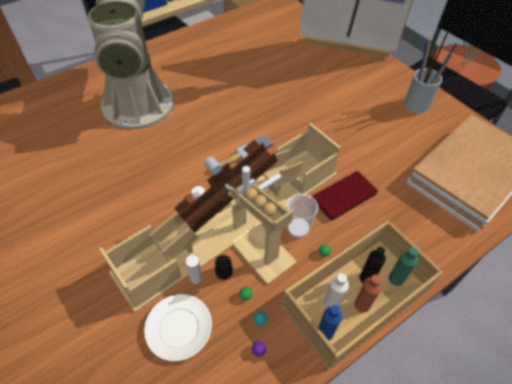

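View pics/top0.png

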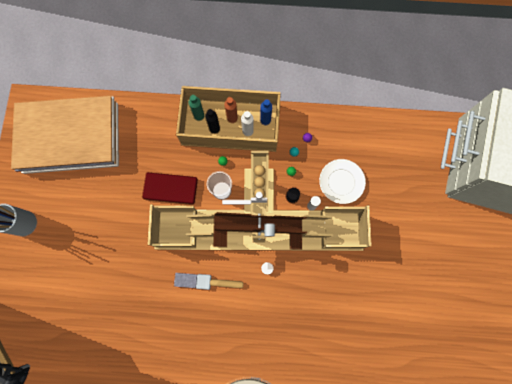

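View pics/wrist0.png

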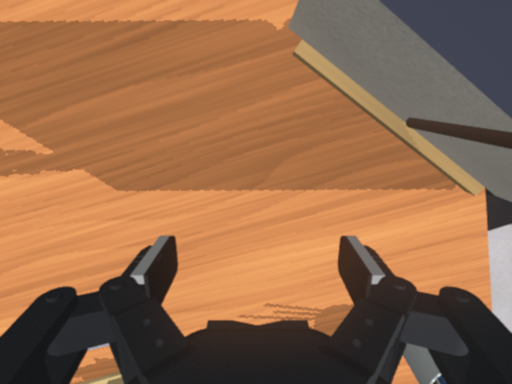

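```bash
python3 - <<'E'
import cv2
a=cv2.imread('pics/top0.png')[140:300,140:380];cv2.imwrite('pics/top0c.png',cv2.resize(a,(800,533),interpolation=2))
a=cv2.imread('pics/scene0.png')[120:310,100:350];cv2.imwrite('pics/scene0c.png',cv2.resize(a,(780,593),interpolation=2))
E
```

```text
(no output)
```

View pics/top0c.png

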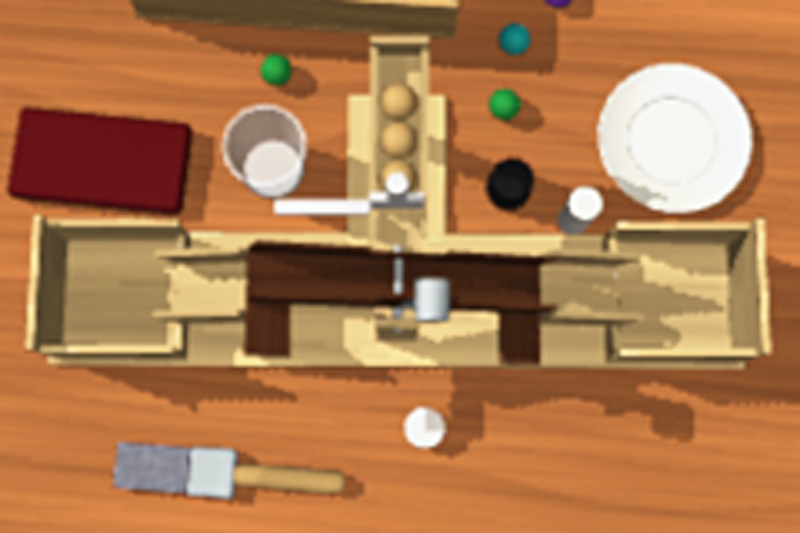

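View pics/scene0c.png

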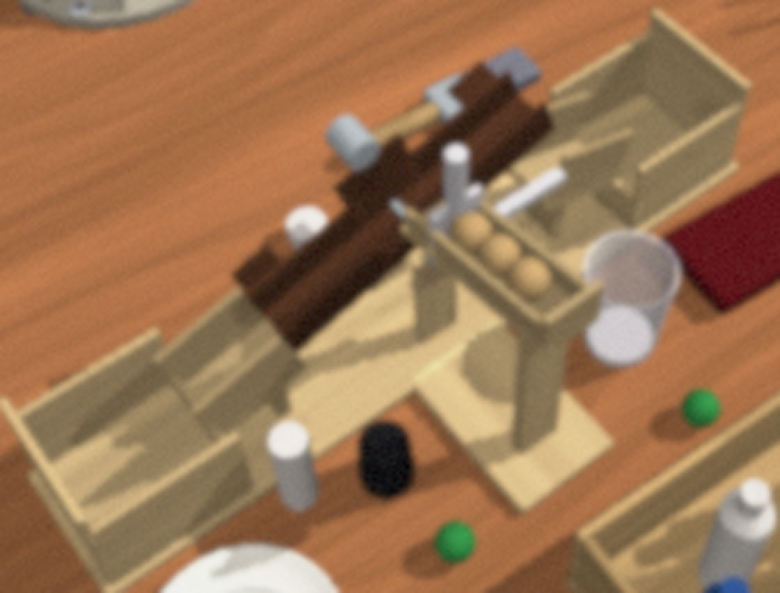

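```bash
cat > h.py <<'E'
import numpy as np,cv2
from workcell import env
def ray(n,u,v):
    c=env.camera_model(n);K=np.array(c['camera_matrix']);T=np.array(c['camera_from_world'])
    R=T[:3,:3];o=-R.T@T[:3,3];d=R.T@np.linalg.solve(K,[u,v,1]);return o,d/np.linalg.norm(d)
def plane(n,u,v,z):
    o,d=ray(n,u,v);return o+d*(z-o[2])/d[2]
def tri(a,b):
    o1,d1=ray('top',*a);o2,d2=ray('scene',*b)
    s=np.linalg.lstsq(np.c_[d1,-d2],o2-o1,rcond=None)[0];p=o1+s[0]*d1;q=o2+s[1]*d2
    return (p+q)/2,np.linalg.norm(p-q)
def T(x,y):return x/3.3333+140-.35,y/3.3333+140-.35
def S(x,y):return x/3.12+100-.34,y/3.12+120-.34
E
python3 - <<'E'
from h import *
np.set_printoptions(precision=4,suppress=True)
print('post tri',tri(T(397,182),S(456,152)),'pl',plane('top',*T(397,182),.252),plane('scene',*S(456,152),.252))
for z in(.16,.095):
  print(z,'L',plane('top',*T(268,328),z),'R',plane('top',*T(520,333),z))
print('weight tri',tri(T(432,300),S(352,142)),plane('top',*T(432,282),.219))
for nm,p in dict(tl=(38,218),tr=(762,222)).items(): print(nm,plane('top',*T(*p),.115))
print('front board',plane('top',*T(50,362),.01),plane('top',*T(745,366),.01))
for p in((397,176),(397,138),(397,100)):print('ball',plane('top',*T(*p),.19))
print('lane end',plane('top',*T(372,38),.213),plane('top',*T(428,38),.213))
for nm,p,z in(('pot',(424,427),.022),('brush',(345,485),.01),('brush',(118,470),.01),('glue',(585,204),.085),('cup',(265,140),.095),('jar',(510,182),.052)):print(nm,plane('top',*T(*p),z))
E
```

```text
post tri (array([0.5849, 0.0132, 0.2488]), np.float64(0.0012505477876585758)) pl [0.5839 0.0126 0.252 ] [0.5874 0.0122 0.252 ]
0.16 L [0.48  0.106 0.16 ] R [ 0.4898 -0.0908  0.16  ]
0.095 L [0.4863 0.1122 0.095 ] R [ 0.4967 -0.0968  0.095 ]
weight tri (array([ 0.5056, -0.0191,  0.2034]), np.float64(0.0008396644059164182)) [ 0.5169 -0.0183  0.219 ]
tl [0.5621 0.3091 0.115 ]
tr [ 0.6002 -0.2902  0.115 ]
front board [0.4507 0.3114 0.01  ] [ 0.4903 -0.3051  0.01  ]
ball [0.6019 0.0133 0.19  ]
ball [0.6323 0.0154 0.19  ]
ball [0.663  0.0174 0.19  ]
lane end [0.7052 0.0399 0.213 ] [ 0.7081 -0.0035  0.213 ]
pot [ 0.4168 -0.0241  0.022 ]
brush [0.3626 0.0412 0.01  ]
brush [0.3614 0.2406 0.01  ]
glue [ 0.6115 -0.1477  0.085 ]
cup [0.6463 0.1288 0.095 ]
jar [ 0.6335 -0.0855  0.052 ]
```

```bash
cat >> h.py <<'E'
from scipy.spatial.transform import Rotation as Ro
np.set_printoptions(precision=4,suppress=True)
def go(target):
    s=env.get_state();q=s['orientation'];R=Ro.from_quat([q[1],q[2],q[3],q[0]]).as_matrix()
    print('t',s['clock'],'tcp',s['tcp_pos'],'F',s['wrist_force'],'gap',s['finger_gap']);print('axes cols\n',R)
    print('shift cm tool',R.T@(np.array(target)-s['tcp_pos'])*100)
E
python3 -c "
from h import *
go([.477,.106,.21])"
```

```text
t 0.15 tcp [0.1625 0.5512 0.2306] F [-0.3292 -0.1095  0.261 ] gap 0.08534221735405807
axes cols
 [[-0.0006  0.2829  0.9591]
 [-0.0012  0.9591 -0.2829]
 [-1.     -0.0013 -0.0002]]
shift cm tool [  2.0984 -33.7997  42.759 ]
```

>>> {"op": "drive_tool", "data": {
  "plan": [
    [[0, 0, 0, -4, 0, 0, 0], [0, 0, 0, -4, 0, 0, 0], [0, 0, 0, -4, 0, 0, 0], [0, 0, 0, -4, 0, 0, 0], [0, 0, 0, -4, 0, 0, 0]]
  ],
  "squeeze": 20
}}

```text
clock: 0.57
tcp_pos: [0.1626, 0.5513, 0.2309]
orientation: [0.707, -0.023, 0.707, 0.023]
wrist_force: [-1.0, -0.2, -0.4]
finger_gap: 0.0255
```

```bash
python3 -c "
from h import *
go([.477,.106,.21])"
```

```text
t 0.5667 tcp [0.1626 0.5513 0.2309] F [-1.0223 -0.2067 -0.4292] gap 0.025528257369739835
axes cols
 [[-0.0003 -0.0656  0.9978]
 [-0.0007  0.9978  0.0656]
 [-1.     -0.0007 -0.0004]]
shift cm tool [  2.112  -46.4973  28.452 ]
```

>>> {"op": "drive_tool", "data": {
  "plan": [
    [[0, -2.3, 1.4, 0, 0, 0, 0], [0, -2.3, 1.4, 0, 0, 0, 0], [0, -2.3, 1.4, 0, 0, 0, 0], [0, -2.3, 1.4, 0, 0, 0, 0], [0, -2.3, 1.4, 0, 0, 0, 0]]
  ]
}}

```text
clock: 0.98
tcp_pos: [0.24, 0.4399, 0.231]
orientation: [0.707, -0.022, 0.707, 0.022]
wrist_force: [0.9, 0.8, 0.3]
finger_gap: -0.0001
```

>>> {"op": "drive_tool", "data": {
  "plan": [
    [[0, -2.3, 1.4, 0, 0, 0, 0], [0, -2.3, 1.4, 0, 0, 0, 0], [0, -2.3, 1.4, 0, 0, 0, 0], [0, -2.3, 1.4, 0, 0, 0, 0], [0, -2.3, 1.4, 0, 0, 0, 0]]
  ]
}}

```text
clock: 1.4
tcp_pos: [0.3171, 0.3295, 0.2312]
orientation: [0.707, -0.022, 0.707, 0.022]
wrist_force: [0.4, 0.6, 0.1]
finger_gap: -0.0002
```

>>> {"op": "drive_tool", "data": {
  "plan": [
    [[0, -2.3, 1.4, 0, 0, 0, 0], [0, -2.3, 1.4, 0, 0, 0, 0], [0, -2.3, 1.4, 0, 0, 0, 0], [0, -2.3, 1.4, 0, 0, 0, 0], [0, -2.3, 1.4, 0, 0, 0, 0]]
  ]
}}

```text
clock: 1.82
tcp_pos: [0.3941, 0.219, 0.2312]
orientation: [0.707, -0.022, 0.707, 0.022]
wrist_force: [0.1, 0.7, 0.4]
finger_gap: -0.0002
```

>>> {"op": "drive_tool", "data": {
  "plan": [
    [[0, -2.3, 1.4, 0, 0, 0, 0], [0, -2.3, 1.4, 0, 0, 0, 0], [0, -2.3, 1.4, 0, 0, 0, 0], [0, -2.3, 1.4, 0, 0, 0, 0], [0, 0, 0, 0, 0, 0, 0]]
  ]
}}

```text
clock: 2.23
tcp_pos: [0.4579, 0.1288, 0.2309]
orientation: [0.707, -0.021, 0.706, 0.02]
wrist_force: [0.9, 0.4, 0.1]
finger_gap: 0.0002
```

```bash
python3 -c "
from h import *
go([.477,.106,.21])
for n in ('wrist','scene'): cv2.imwrite(f'pics/{n}1.png',env.read_camera(n)[:,:,::-1])"
```

```text
t 2.2333 tcp [0.4579 0.1288 0.2309] F [0.8552 0.3501 0.1285] gap 0.0001752694785189991
axes cols
 [[ 0.0012 -0.0579  0.9983]
 [-0.0012  0.9983  0.0579]
 [-1.     -0.0013  0.0011]]
shift cm tool [ 2.0982 -2.387   1.7767]
```

View pics/wrist1.png

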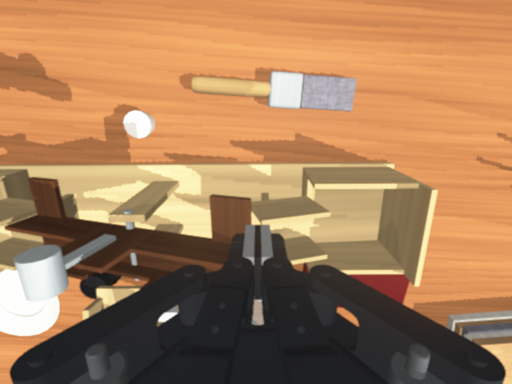

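View pics/scene1.png

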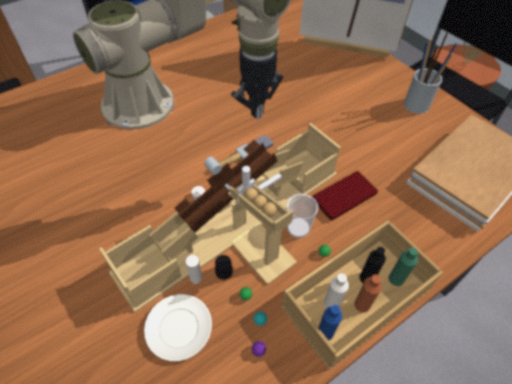

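```bash
python3 -c "
from h import *
c=env.camera_model('wrist');K=np.array(c['camera_matrix']);X=np.array(c['T_tool_cam'])
s=env.get_state();q=s['orientation'];R=Ro.from_quat([q[1],q[2],q[3],q[0]]).as_matrix()
o=s['tcp_pos']+R@X[:3,3]
for u,v in((211,196),(251,199),(251,240),(210,235),(231,217)):
  d=R@X[:3,:3]@np.linalg.solve(K,[u,v,1]);print(u,v,o+d*(.16-o[2])/d[2])
T=np.array(env.camera_model('scene')['camera_from_world']);p=T[:3,:3]@s['tcp_pos']+T[:3,3];p=np.array(env.camera_model('scene')['camera_matrix'])@p;print(p/p[2])
go([.477,.106,.175])
"
```

```text
211 196 [0.4548 0.0928 0.16  ]
251 199 [0.4555 0.1257 0.16  ]
251 240 [0.4929 0.1277 0.16  ]
210 235 [0.4902 0.0924 0.16  ]
231 217 [0.4725 0.1098 0.16  ]
[256.1278 114.8494   1.    ]
t 2.3333 tcp [0.4555 0.1312 0.2309] F [ 0.0417  0.4751 -0.327 ] gap -0.00015788751332812155
axes cols
 [[-0.001  -0.0598  0.9982]
 [ 0.0002  0.9982  0.0598]
 [-1.      0.0003 -0.001 ]]
shift cm tool [ 5.5859 -2.6435  2.0032]
```

>>> {"op": "drive_tool", "data": {
  "plan": [
    [[1, -1.2, 0.9, 0, 0, 0, 0], [1, -1.2, 0.9, 0, 0, 0, 0], [1.2, 0, 0, 0, 0, 0, 0], [1.2, 0, 0, 0, 0, 0, 0], [1, 0, 0, 0, 0, 0, 0]]
  ]
}}

```text
clock: 2.75
tcp_pos: [0.4739, 0.1099, 0.1764]
orientation: [0.706, -0.022, 0.707, 0.023]
wrist_force: [-0.7, -0.8, -0.1]
finger_gap: 0.0002
```

>>> {"op": "drive_tool", "data": {
  "plan": [
    [[0.8, 0, 0, 0, 0, 0, 0], [1, 0, 0, 0, 0, 0, 0], [1, 0, 0, 0, 0, 0, 0], [1, 0, 0, 0, 0, 0, 0], [0.5, 0, 0, 0, 0, 0, 0]]
  ]
}}

```text
clock: 3.17
tcp_pos: [0.4741, 0.1092, 0.1328]
orientation: [0.706, -0.022, 0.707, 0.022]
wrist_force: [-0.4, -0.6, -0.6]
finger_gap: -0.0004
```

```bash
python3 -c "
from h import *
go([.475,.108,.11])
for n in ('scene','wrist'): cv2.imwrite(f'pics/{n}2.png',env.read_camera(n)[:,:,::-1])
a=cv2.imread('pics/scene2.png')[60:310,100:350];cv2.imwrite('pics/scene2c.png',cv2.resize(a,(600,600),interpolation=2))"
```

```text
t 3.1667 tcp [0.4741 0.1092 0.1328] F [-0.3971 -0.6314 -0.6264] gap -0.0003531056539359331
axes cols
 [[-0.0014 -0.0626  0.998 ]
 [-0.0001  0.998   0.0626]
 [-1.      0.     -0.0014]]
shift cm tool [ 2.2815 -0.1293  0.0863]
```

View pics/scene2c.png

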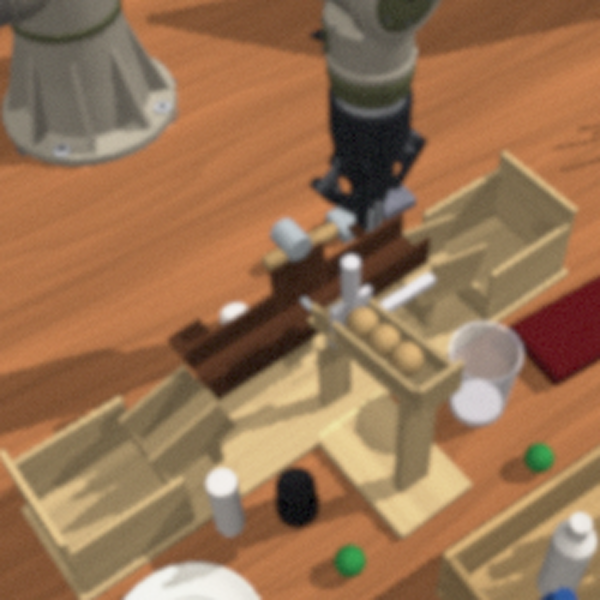

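View pics/wrist2.png

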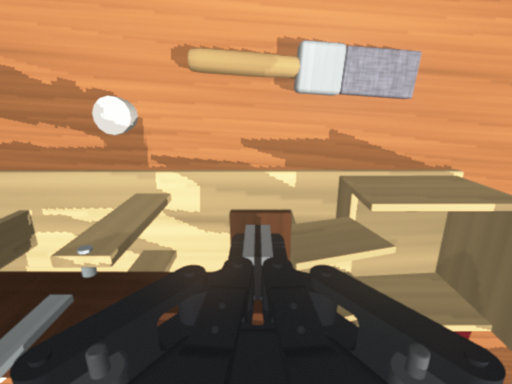

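The gate is nearly level and the fingertip sits on the paddle (wrist px 260,235; the weight at scene-crop px 292,240 is near the middle). I'll go a little further, so that it passes level and rocks over.

>>> {"op": "drive_tool", "data": {
  "plan": [
    [[0.5, 0, 0, 0, 0, 0, 0], [0.5, 0, 0, 0, 0, 0, 0], [0.6, 0, 0, 0, 0, 0, 0], [0.4, 0, 0, 0, 0, 0, 0], [0, 0, 0, 0, 0, 0, 0]]
  ]
}}

```text
clock: 3.68
tcp_pos: [0.4742, 0.109, 0.1133]
orientation: [0.706, -0.022, 0.707, 0.022]
wrist_force: [-0.4, -0.1, 0.7]
finger_gap: -0.0003
```

>>> {"op": "drive_tool", "data": {
  "plan": [
    [[0, 0, 0, 0, 0, 0, 0], [0, 0, 0, 0, 0, 0, 0], [0, 0, 0, 0, 0, 0, 0], [0, 0, 0, 0, 0, 0, 0], [0, 0, 0, 0, 0, 0, 0]]
  ]
}}

```text
clock: 4.1
tcp_pos: [0.475, 0.1091, 0.1145]
orientation: [0.707, -0.022, 0.707, 0.022]
wrist_force: [1.0, -0.4, -0.5]
finger_gap: -0.0
```

```bash
python3 -c "
from h import *
go([.475,.108,.11])
for n in ('scene','wrist'): cv2.imwrite(f'pics/{n}3.png',env.read_camera(n)[:,:,::-1])
a=cv2.imread('pics/scene3.png')[60:310,100:350];cv2.imwrite('pics/scene3c.png',cv2.resize(a,(600,600),interpolation=2))"
```

```text
t 4.1 tcp [0.475  0.1091 0.1145] F [ 1.0312 -0.3834 -0.5434] gap -1.60638350272058e-05
axes cols
 [[ 0.0006 -0.0622  0.9981]
 [ 0.0001  0.9981  0.0622]
 [-1.      0.      0.0006]]
shift cm tool [ 0.4541 -0.1128 -0.0102]
```

View pics/scene3c.png

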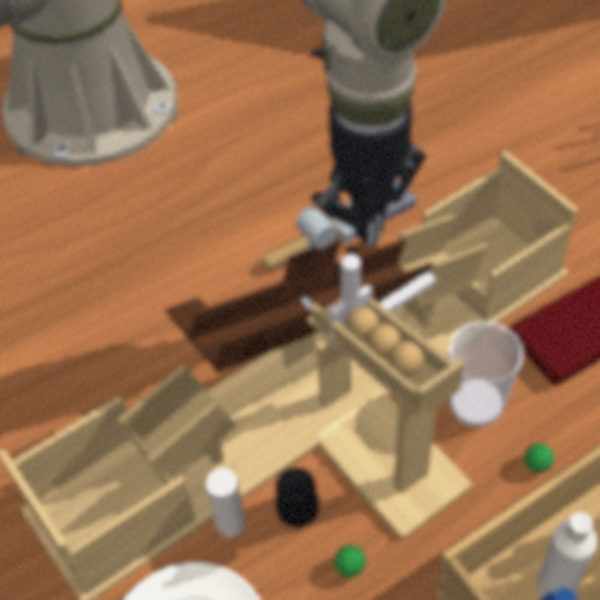

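>>> {"op": "drive_tool", "data": {
  "plan": [
    [[-3.8, 0, 0, 0, 0, 0, 0], [-3.8, 0, 0, 0, 0, 0, 0], [-3.8, 0, 0, 0, 0, 0, 0], [-3.8, 0, 0, 0, 0, 0, 0], [-3.8, 0, 0, 0, 0, 0, 0]]
  ]
}}

```text
clock: 4.62
tcp_pos: [0.4744, 0.1091, 0.3063]
orientation: [0.707, -0.022, 0.707, 0.022]
wrist_force: [-0.1, 0.2, 0.1]
finger_gap: 0.0
```

```bash
python3 -c "
from h import *
go([.5875,-.027,.30])
for n in ('scene','top','wrist'): cv2.imwrite(f'pics/{n}4.png',env.read_camera(n)[:,:,::-1])
a=cv2.imread('pics/scene4.png')[120:310,100:350];cv2.imwrite('pics/scene4c.png',cv2.resize(a,(780,593),interpolation=2))"
```

```text
t 4.6167 tcp [0.4744 0.1091 0.3063] F [-0.1031  0.1995  0.0601] gap 4.7139962244293384e-05
axes cols
 [[ 0.0003 -0.0623  0.9981]
 [ 0.0002  0.9981  0.0623]
 [-1.      0.0001  0.0003]]
shift cm tool [  0.6286 -14.2887  10.4431]
```

View pics/scene4c.png

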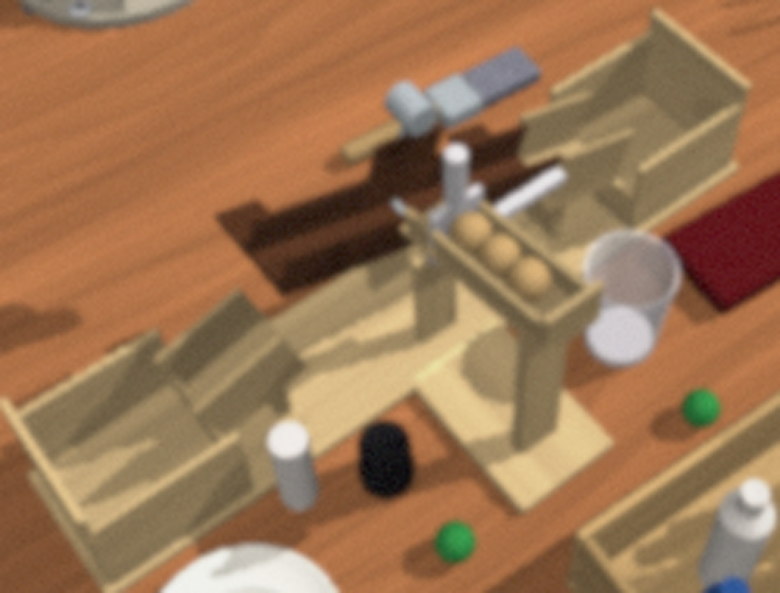

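View pics/wrist4.png

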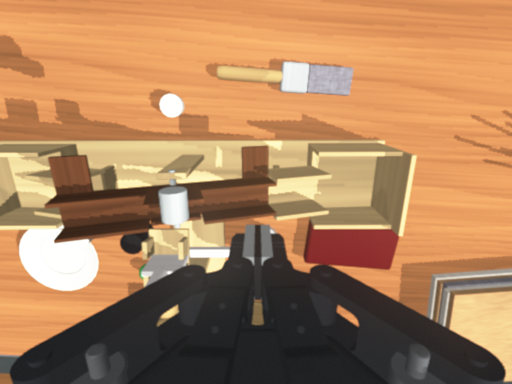

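The gate is at rest on its other side (weight at scene-crop px 410,108, right end up) and the three balls still wait in the lane. Next, move to the −y side of the post.

>>> {"op": "drive_tool", "data": {
  "plan": [
    [[0, -2.5, 1.8, 0, 0, 0, 0], [0, -2.5, 1.8, 0, 0, 0, 0], [0, -2.5, 1.8, 0, 0, 0, 0], [0, -2.5, 1.8, 0, 0, 0, 0], [0, -2.5, 1.8, 0, 0, 0, 0]]
  ]
}}

```text
clock: 5.18
tcp_pos: [0.5725, -0.0111, 0.3027]
orientation: [0.706, -0.022, 0.708, 0.022]
wrist_force: [-0.1, 0.6, 0.7]
finger_gap: 0.0004
```

>>> {"op": "drive_tool", "data": {
  "plan": [
    [[0, -1.8, 1.4, 0, 0, 0, 0], [0, 0, 0, 0, 0, 0, 0], [0, 0, 0, 0, 0, 0, 0], [0, 0, 0, 0, 0, 0, 0], [0, 0, 0, 0, 0, 0, 0]]
  ]
}}

```text
clock: 5.6
tcp_pos: [0.5866, -0.0263, 0.3039]
orientation: [0.706, -0.022, 0.707, 0.023]
wrist_force: [-0.4, 0.8, 0.0]
finger_gap: -0.0003
```

```bash
python3 -c "
from h import *
go([.5875,-.027,.226])
cv2.imwrite('pics/scene5.png',env.read_camera('scene')[:,:,::-1])"
```

```text
t 5.6 tcp [ 0.5866 -0.0263  0.3039] F [-0.4244  0.8478  0.0034] gap -0.0002692979999510791
axes cols
 [[-0.0013 -0.0631  0.998 ]
 [ 0.0005  0.998   0.0631]
 [-1.      0.0006 -0.0012]]
shift cm tool [ 7.788  -0.0851  0.094 ]
```

View pics/scene5.png

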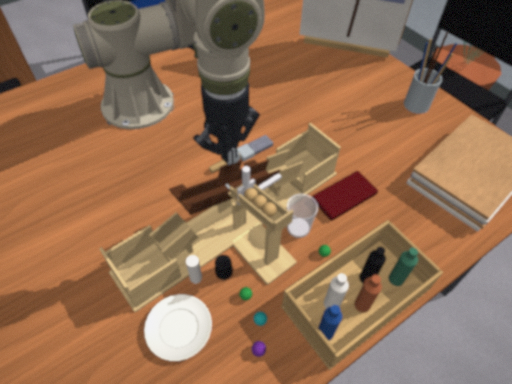

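>>> {"op": "drive_tool", "data": {
  "plan": [
    [[1.6, 0, 0, 0, 0, 0, 0], [1.6, 0, 0, 0, 0, 0, 0], [1.6, 0, 0, 0, 0, 0, 0], [1.6, 0, 0, 0, 0, 0, 0], [1.4, 0, 0, 0, 0, 0, 0]]
  ]
}}

```text
clock: 6.07
tcp_pos: [0.5867, -0.026, 0.2258]
orientation: [0.707, -0.022, 0.707, 0.023]
wrist_force: [-0.0, -0.2, -0.2]
finger_gap: -0.0001
```

```bash
python3 -c "
from h import *
go([.5845,.0132,.226])
cv2.imwrite('pics/scene6.png',env.read_camera('scene')[:,:,::-1])
a=cv2.imread('pics/scene6.png')[120:270,150:350];cv2.imwrite('pics/scene6c.png',cv2.resize(a,(800,600),interpolation=2))"
```

```text
t 6.0667 tcp [ 0.5867 -0.026   0.2258] F [-0.0492 -0.1962 -0.1959] gap -0.00014979413849181076
axes cols
 [[ 0.0001 -0.0637  0.998 ]
 [ 0.0001  0.998   0.0637]
 [-1.      0.0001  0.0001]]
shift cm tool [-0.0243  3.9298  0.0259]
```

View pics/scene6c.png

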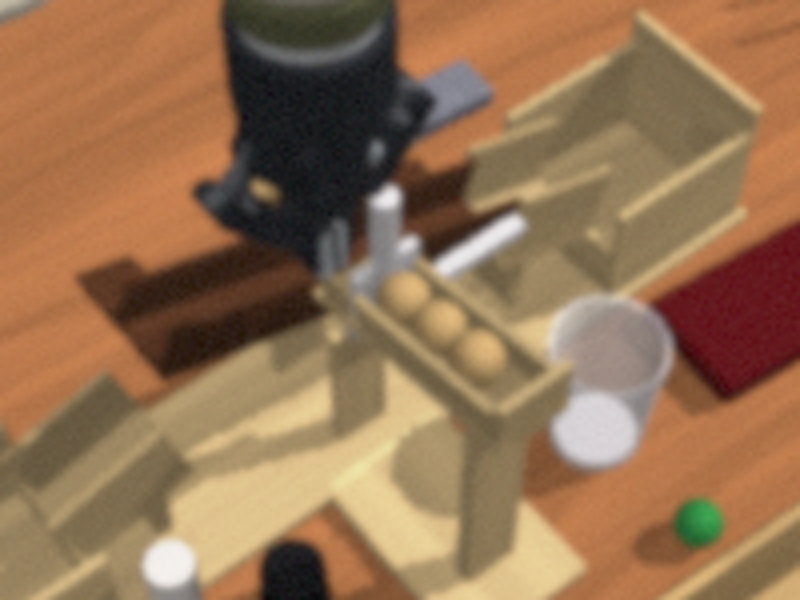

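The fingertips (px 333,245) stand beside the post (385,220) on its −y side, clear of the balls. I'll push along +y.

>>> {"op": "drive_tool", "data": {
  "plan": [
    [[0, 1, 0, 0, 0, 0, 0], [0, 1, 0, 0, 0, 0, 0], [0, 0.8, 0, 0, 0, 0, 0], [0, 0.8, 0, 0, 0, 0, 0], [0, 0.8, 0, 0, 0, 0, 0]]
  ]
}}

```text
clock: 6.53
tcp_pos: [0.585, 0.0179, 0.2274]
orientation: [0.707, -0.022, 0.706, 0.022]
wrist_force: [-0.9, -1.0, 1.3]
finger_gap: -0.0
```

>>> {"op": "drive_tool", "data": {
  "plan": [
    [[0, 0.4, 0, 0, 0, 0, 0], [0, 0.4, 0, 0, 0, 0, 0], [0, 0.4, 0, 0, 0, 0, 0], [0, 0.4, 0, 0, 0, 0, 0], [0, 0.4, 0, 0, 0, 0, 0]]
  ]
}}

```text
clock: 6.95
tcp_pos: [0.5838, 0.0369, 0.2265]
orientation: [0.707, -0.022, 0.707, 0.022]
wrist_force: [0.0, -1.5, 0.6]
finger_gap: 0.0001
```

>>> {"op": "drive_tool", "data": {
  "plan": [
    [[0, 0.1, 0, 0, 0, 0, 0], [0, 0.1, 0, 0, 0, 0, 0], [0, 0.1, 0, 0, 0, 0, 0], [0, 0.1, 0, 0, 0, 0, 0], [0, 0, 0, 0, 0, 0, 0]]
  ]
}}

```text
clock: 7.37
tcp_pos: [0.5836, 0.0393, 0.2264]
orientation: [0.707, -0.023, 0.707, 0.021]
wrist_force: [1.2, -5.7, 1.2]
finger_gap: -0.0003
```

```bash
python3 -c "
from h import *
go([.5845,.0132,.226])
cv2.imwrite('pics/scene7.png',env.read_camera('scene')[:,:,::-1])
a=cv2.imread('pics/scene7.png')[120:270,150:350];cv2.imwrite('pics/scene7c.png',cv2.resize(a,(800,600),interpolation=2))"
```

```text
t 7.3667 tcp [0.5836 0.0393 0.2264] F [ 1.1849 -5.7407  1.2379] gap -0.000268795579932558
axes cols
 [[ 0.0004 -0.0611  0.9981]
 [-0.0027  0.9981  0.0611]
 [-1.     -0.0027  0.0002]]
shift cm tool [ 0.0422 -2.611  -0.0649]
```

View pics/scene7c.png

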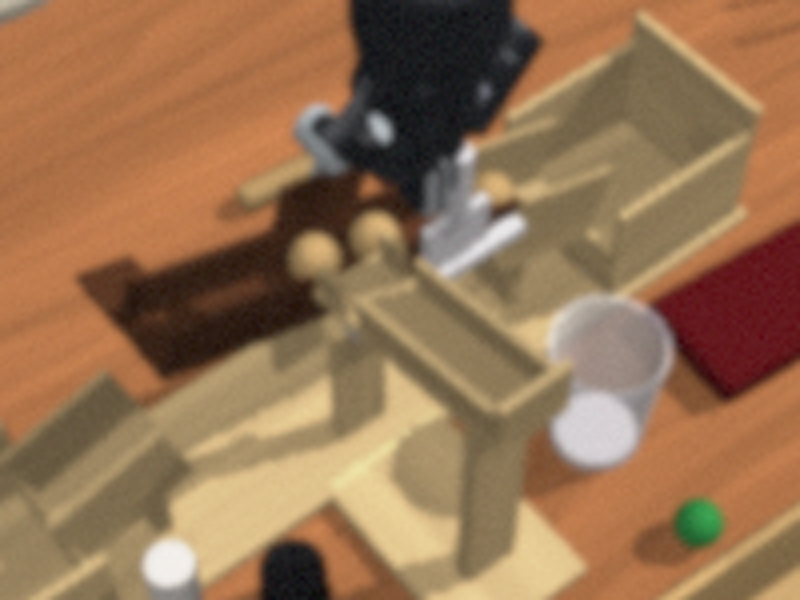

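The balls are rolling, two on the gate and one in the left chute. The force has risen to 5.7 N, so the shutter is at its stop. I'll nudge 1 mm more and wait.

>>> {"op": "drive_tool", "data": {
  "plan": [
    [[0, 0.1, 0, 0, 0, 0, 0], [0, 0.1, 0, 0, 0, 0, 0], [0, 0, 0, 0, 0, 0, 0], [0, 0, 0, 0, 0, 0, 0], [0, 0, 0, 0, 0, 0, 0]]
  ]
}}

```text
clock: 7.83
tcp_pos: [0.5835, 0.0395, 0.2264]
orientation: [0.707, -0.023, 0.707, 0.019]
wrist_force: [1.2, -11.3, 1.4]
finger_gap: -0.0003
```

>>> {"op": "drive_tool", "data": {
  "plan": [
    [[0, 0, 0, 0, 0, 0, 0], [0, 0, 0, 0, 0, 0, 0], [0, 0, 0, 0, 0, 0, 0], [0, 0, 0, 0, 0, 0, 0], [0, 0, 0, 0, 0, 0, 0]]
  ]
}}

```text
clock: 8.25
tcp_pos: [0.5835, 0.0395, 0.2264]
orientation: [0.707, -0.023, 0.707, 0.019]
wrist_force: [1.0, -10.3, 1.2]
finger_gap: -0.0002
```

>>> {"op": "drive_tool", "data": {
  "plan": [
    [[0, -0.5, 0, 0, 0, 0, 0], [0, -0.7, 0, 0, 0, 0, 0], [-2.5, -0.5, 0, 0, 0, 0, 0], [-3, 0, 0, 0, 0, 0, 0], [-3, 0, 0, 0, 0, 0, 0]]
  ]
}}

```text
clock: 8.67
tcp_pos: [0.5833, 0.0256, 0.3112]
orientation: [0.706, -0.021, 0.708, 0.022]
wrist_force: [-0.2, 0.2, 1.1]
finger_gap: -0.0003
```

>>> {"op": "drive_tool", "data": {
  "plan": [
    [[-2, 0, -2, 0, 0, 0, 0], [0, 0, -3, 0, 0, 0, 0], [0, 0, -3, 0, 0, 0, 0], [0, 0, -3, 0, 0, 0, 0], [0, 0, -3, 0, 0, 0, 0]]
  ]
}}

```text
clock: 9.08
tcp_pos: [0.443, 0.0172, 0.331]
orientation: [0.707, -0.022, 0.707, 0.023]
wrist_force: [0.4, 0.1, 0.5]
finger_gap: -0.0001
```

>>> {"op": "drive_tool", "data": {
  "plan": [
    [[0, 0, 0, 0, 0, 0, 0], [0, 0, 0, 0, 0, 0, 0], [0, 0, 0, 0, 0, 0, 0], [0, 0, 0, 0, 0, 0, 0], [0, 0, 0, 0, 0, 0, 0]]
  ]
}}

```text
clock: 9.5
tcp_pos: [0.4455, 0.017, 0.3309]
orientation: [0.707, -0.022, 0.707, 0.022]
wrist_force: [0.2, -0.3, 0.2]
finger_gap: 0.0
```

```bash
python3 -c "
from h import *
go([.5845,.0132,.226])
for n in ('scene','top'): cv2.imwrite(f'pics/{n}8.png',env.read_camera(n)[:,:,::-1])
a=cv2.imread('pics/scene8.png')[120:310,100:350];cv2.imwrite('pics/scene8c.png',cv2.resize(a,(780,593),interpolation=2))"
```

```text
t 9.5 tcp [0.4455 0.017  0.3309] F [ 0.1964 -0.328   0.1813] gap 3.6114659472633464e-05
axes cols
 [[-0.0003 -0.0624  0.9981]
 [ 0.0004  0.9981  0.0624]
 [-1.      0.0004 -0.0003]]
shift cm tool [10.4907 -1.2519 13.8522]
```

View pics/scene8c.png

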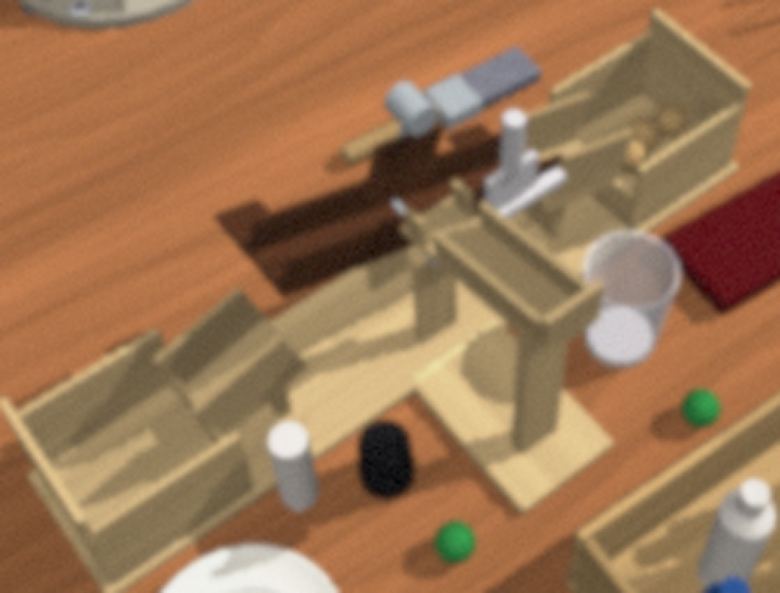

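View pics/top8.png

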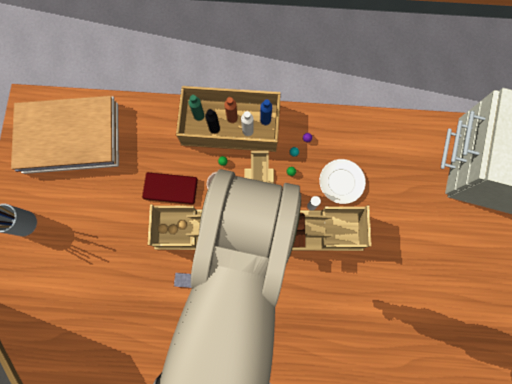

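>>> {"op": "drive_tool", "data": {
  "plan": [
    [[0, 0, -2, 0, 0, 0, 0], [0, -3, -1, 0, 0, 0, 0], [0, -3, 0, 0, 0, 0, 0], [0, -3, 0, 0, 0, 0, 0], [0, -3, 0, 0, 0, 0, 0]]
  ]
}}

```text
clock: 10.02
tcp_pos: [0.4223, -0.1057, 0.3313]
orientation: [0.707, -0.022, 0.707, 0.022]
wrist_force: [0.4, 0.7, 1.5]
finger_gap: -0.0001
```

>>> {"op": "drive_tool", "data": {
  "plan": [
    [[0, -3, 0, 0, 0, 0, 0], [0, -3, 0, 0, 0, 0, 0], [0, 0, 0, 0, 0, 0, 0], [0, 0, 0, 0, 0, 0, 0], [0, 0, 0, 0, 0, 0, 0]]
  ]
}}

```text
clock: 10.43
tcp_pos: [0.4258, -0.1643, 0.3309]
orientation: [0.706, -0.021, 0.707, 0.022]
wrist_force: [-0.5, 0.4, 0.6]
finger_gap: 0.0
```

>>> {"op": "drive_tool", "data": {
  "plan": [
    [[0, 0, 0, 0, 0, 0, 0], [0, 0, 0, 0, 0, 0, 0], [0, 0, 0, 0, 0, 0, 0], [0, 0, 0, 0, 0, 0, 0], [0, 0, 0, 0, 0, 0, 0]]
  ]
}}

```text
clock: 10.85
tcp_pos: [0.4258, -0.1639, 0.3315]
orientation: [0.707, -0.022, 0.707, 0.022]
wrist_force: [0.6, -0.0, 0.1]
finger_gap: -0.0001
```

```bash
python3 -c "
from h import *
print(plane('scene',*S(513,118),.252)-plane('scene',*S(456,152),.252))
for i in range(2):
  cv2.imwrite('pics/top9.png',env.read_camera('top')[:,:,::-1])
for p in ((163,229),(173,229),(183,225)): print(plane('top',*p,.09))
a=cv2.imread('pics/top9.png')[140:300,140:380];cv2.imwrite('pics/top9c.png',cv2.resize(a,(800,533),interpolation=2))"
```

```text
[-0.0026  0.0467  0.    ]
[0.5008 0.2742 0.09  ]
[0.5028 0.2463 0.09  ]
[0.5159 0.2195 0.09  ]
```

View pics/top9c.png

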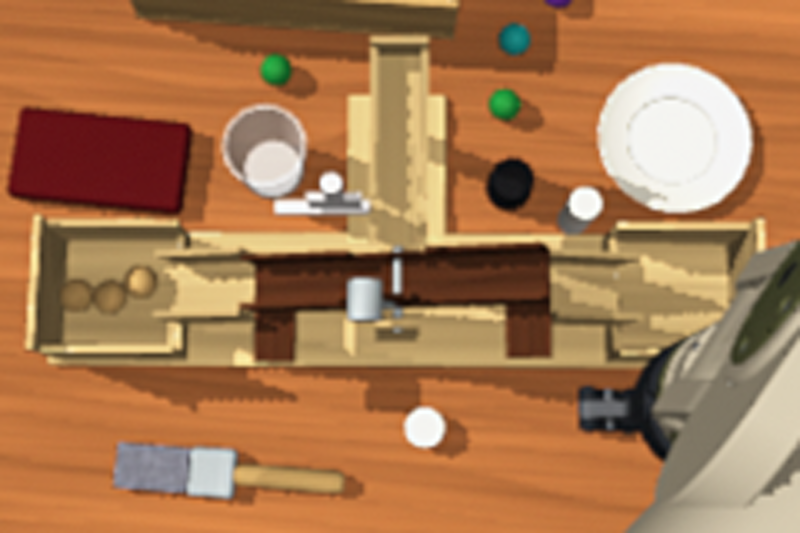

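```bash
python3 -c "
from workcell import env
print(env.hand_in())"
```

```text
the job is handed in; nothing more can be done
None
```

The job is done and handed in at about 11 s of the 51 s. I pressed the raised left paddle down with the closed fingertip, and the gate rocked over and stayed on its other side. Only then did I push the shutter post towards +y.

- **Balls:** in the last top view all three lie in the left (+y) tray. They had not moved since the previous picture, and the lane and gate were empty.
- **Gate:** it rests with its right end up, with the weight on the +y side.
- **Shutter:** the push force rose to about 11 N with no further motion, so it was against its stop. From the images I measured only about 47 mm of post travel. With a start up to 3 mm open and about 2 mm of calibration error, that fits the 50 mm stop.
- **Other things:** the look-alike balls and the objects on the table looked unmoved. The arm was clear of everything when I handed in.

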